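# Top up the bread baskets by kind

### The arm

A 6-joint arm with a two-finger parallel gripper is mounted at the origin on the work surface. World frame = base frame: x ahead of the robot, y to its left, z up, the work surface at z = 0. Lengths are in m, angles in rad, forces in N, time in s.
With the tool pointing down it reaches from about 0.35 to 0.85 m from the base axis. Payload 8.1 kg.
Tool frame: the origin (TCP) lies midway between the tips of the shut fingers; the grasp point (between the pads) lies 19 mm behind it (bot.grip_point_offset is the distance from the TCP to the grasp point, in m); z points along the fingers, y is the line along which they close (so a half turn about z gives the same grasp; the last joint's range is limited). The gripper opens to 93 mm and grips with 3 to 60 N. Pads are 15 mm wide; open, the fingers measure 128 mm over their backs; the gripper's body (75 mm by 188 mm) begins 65 mm behind the grasp point.
Start: joints at [-1.266, 0.13, 1.488, -0, 1.523, -0.085], TCP at [0.228, -0.555, 0.219] pointing down, gripper open.
Joint ranges: [-2.96, 2.96], [-0.89, 2.26], [0.02, 2.5], [-1.34, 4.48], [0, 2.73], [-2.66, 2.66]. Speed limits (rad/s): [2.39, 2.39, 2.79, 3.14, 3.14, 3.14].

### API

Orientations are given as a rotation vector (axis times angle).
In Python, from plant import bot, cams, job gives the robot as it stands.
- The arm moves only by the shell command python3 -m pendant 'ROWS' [FORCE]. ROWS is a JSON list of rows, 1 to 5 of them, each of 5 numbers: dx, dy, dz in m, then a turn about the tool's z in rad, then the opening from 0.0 (shut) to 1.0 (fully open); each row shifts and turns the commanded pose from where the row before left it, along the tool's axes as they then stand; what a row does not reach is not made up. A row lasts 1/12 s, in which the tool goes at most 0.0417 m and 0.125 rad, less where a joint would pass 70% of its speed; a pose out of reach is approached as far as the arm can. The fingers move at their own pace and stop on an object; FORCE is the grip in N (left out, the last holds). Time passes only in rows, so rows that do not move let the fingers close. It prints the time, the measured TCP pose, the force, the opening and the grip force at its end.
- bot.state(): the state, without advancing time (a new reading comes with each control period).
- cams.grab_frame(name): name is "scene" or "top" or "wrist"; returns a dict with "frame" (420x560x3 uint8, blue, green, red), "range_z" (420x560 float32, m along the optical axis (not along the pixel's ray), 0 where there is no reading), "fovy" (degrees; the focal length in pixels is half the picture's height over the tangent of half this angle, whatever the lens; pixels are square), "cx", "cy" (the principal point, pixels), "world_from_camera" (4x4, takes a point from camera to world coordinates); the wrist camera has in their place "tool_from_camera" (4x4, takes a point from camera to tool coordinates, whose origin is the TCP and whose axes are the flange's). Camera axes: x right, y up, looking along -z (the intrinsics and any distortion apply to the point x, -y, -z); pixel columns grow to the right and rows downward; lengths in m; the calibration is good to about 2 mm. A picture is of the moment at which its call begins: read the wrist's pose just before it.
- job.sign_off(): hands the job in; it is judged then, once.
The state is a dict: "t": time; "joints": joint angles; "joint_velocities": joint speeds; "joint_torque": joint torques, N m; "tcp_pos": TCP position; "ee_rot": TCP orientation; "ft_force": force on the tool from outside, world axes, zero at the start; "ft_torque": the same for the moment, N m; "opening": opening from 0.0 (shut) to 1.0 (fully open); "finger_force": force on a finger pad.
Only numpy, scipy, OpenCV 4.12 (cv2) and the standard library are available. Lean on these libraries where they do the work, as an engineer would, in place of code of your own. Each camera call takes 0.05 s, during which the arm holds its last target. There are 200 camera calls.

### The job

Top up the two wicker baskets from the bread board: lay the two short baguettes on the board into the basket that already holds a baguette, parallel to that one and side by side, and the two round rolls into the basket that already holds a round roll. Set every piece down crust up, flat on the basket's floor, without dropping it or piling it on another. Do not shift the bread already in the baskets, and leave the croissant lying where it is on the board.

Things in the scene. Friction and masses are not known exactly. Their poses are not given: they have to be found in the camera images.
- baguette_1: One of the two baguettes to move: short crusty baguette with pointed ends and slashes on top, 140 long x 42 wide x 36 high (mm), flat underside, stiff, about 90 g; origin at the centre of its underside, x along its length, z up out of the crust; at the start on the bread board
- baguette_2: The other baguette to move: short crusty baguette with pointed ends and slashes on top, 140 long x 42 wide x 36 high (mm), flat underside, stiff, about 90 g; origin at the centre of its underside, x along its length, z up out of the crust; at the start on the bread board
- roll_1: One of the two rolls to move: round crusty roll with a cross cut in the top, 60 to 62 across x 44 high (mm), domed, widest up to 30 mm above its flat underside, stiff, about 60 g; origin at the centre of its underside, z up; at the start on the bread board
- roll_2: The other roll to move: round crusty roll with a cross cut in the top, 60 to 62 across x 44 high (mm), domed, widest up to 30 mm above its flat underside, stiff, about 60 g; origin at the centre of its underside, z up; at the start on the bread board
- croissant: Croissant, crescent about 105 across the tips (along its y) x 70 x 41 high (mm), about 50 g, lying on the bread board among the rest, not to be moved; origin on its underside near the middle of the crescent, x towards its fat outer bend
- baguette_in: The baguette already in its basket, loose: short crusty baguette with pointed ends and slashes on top, 140 long x 42 wide x 36 high (mm), flat underside, stiff, about 90 g; origin at the centre of its underside, x along its length, z up out of the crust; it lies about parallel to the basket's x, near the +y wall, leaving the rest of the floor free
- roll_in: The roll already in the other basket, loose: round crusty roll with a cross cut in the top, 60 to 62 across x 44 high (mm), domed, widest up to 30 mm above its flat underside, stiff, about 60 g; origin at the centre of its underside, z up; it lies near the basket's -y wall, leaving the rest of the floor free
- basket_a: The basket that holds the one baguette: fixed oblong wicker basket; inside 180 along its x by 240 along its y (mm), flat floor 6 above the counter, walls 12 thick, rim 66 high; a blank dark card hangs outside on its +x wall, top at 77. Origin under its centre on the counter. Both baskets look alike and may stand left or right of the board: their contents tell them apart.
- basket_b: The basket that holds the one round roll: fixed oblong wicker basket; inside 180 along its x by 240 along its y (mm), flat floor 6 above the counter, walls 12 thick, rim 66 high; a blank dark card hangs outside on its +x wall, top at 77. Origin under its centre on the counter. Both baskets look alike and may stand left or right of the board: their contents tell them apart.
- bread_board: Fixed wooden board between the baskets, 380 along x x 310 along y x 18 thick (mm), on which the baguettes, rolls and croissant lie (their undersides 18 above the counter); origin at the centre of its underside

How it is judged:
By the outcome, as a careful person would: the job done as asked, in the order asked, and still so for the second after the job is handed in, with the robot touching nothing.
It also fails if it takes over 115 s, if anything falls off the work surface, if the arm or the gripper's body presses on something with over 40 N, if the wrist force passes 120 N, or if a joint passes its speed limit or range.

## Working session

There is one attempt and no reset: what is moved stays moved. The work goes in short steps, Python scripts to look and compute and a shell command to move; the robot and the scene stay as the last step left them, time stands still between calls to the robot, and variables do not carry over. Pictures are saved under pics/ and viewed, at most 14 in all, crops included, and the job is handed in when it is done.

```bash
ls; mkdir -p pics
python3 - <<'E'
from plant import bot,cams,job
import cv2,numpy as np
s=bot.state();print(s['t'],s['tcp_pos'],s['ee_rot'],bot.grip_point_offset)
for n in('top','scene'):
    f=cams.grab_frame(n);cv2.imwrite(f'pics/{n}0.png',f['frame']);np.savez(f'pics/{n}0.npz',**f)
    print({k:v for k,v in f.items() if k not in('frame','range_z')}, (f['range_z']>0).mean())
E
```

```text
pics
0.0 [ 0.2278373  -0.55444874  0.21758955] [-3.08034194e+00 -6.08058245e-01  3.17855010e-04] 0.0188
{'fovy': 56.343507025615224, 'cx': 279.2803706628161, 'cy': 209.01830149216156, 'world_from_camera': array([[ 0.01769863,  0.98938785, -0.14421663,  0.37456229],
       [-0.99969035,  0.02003425,  0.01475905,  0.00696853],
       [ 0.0174917 ,  0.14391076,  0.98943607,  1.07607385],
       [ 0.        ,  0.        ,  0.        ,  1.        ]])} 0.9959438775510204
{'fovy': 43.615294524035036, 'cx': 276.66353773556415, 'cy': 207.17070656154786, 'world_from_camera': array([[ 0.75145196, -0.5640238 ,  0.34234062,  1.01551761],
       [ 0.65971477,  0.63459221, -0.40257813, -0.55039498],
       [ 0.00981696,  0.52836529,  0.84896039,  1.22361869],
       [ 0.        ,  0.        ,  0.        ,  1.        ]])} 0.9960374149659864
```

View pics/top0.png

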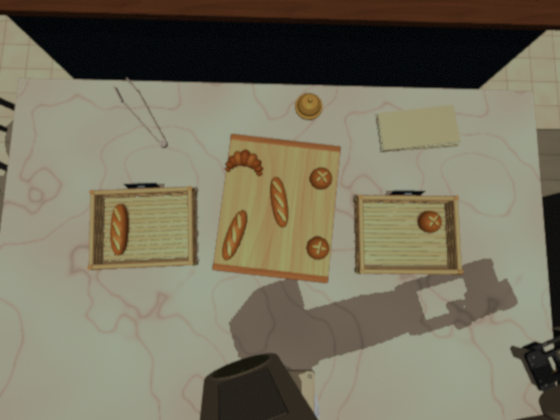

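View pics/scene0.png

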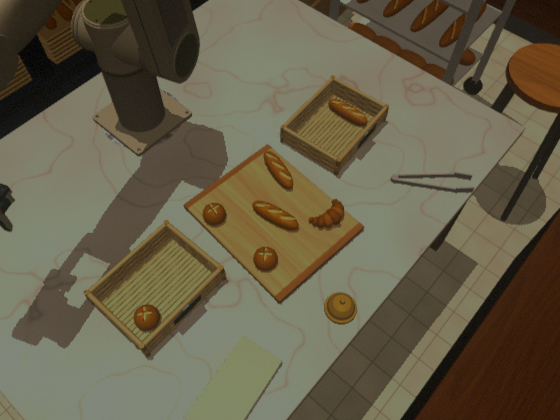

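The top view shows basket_a (with the baguette) at left around px (143,228) and basket_b (with the roll) at right around (408,235). On the board are baguettes at (235,234) and (279,202), rolls at (320,178) and (317,247), and the croissant at (244,163). The scene view agrees.

```bash
cat > h.py <<'E'
import cv2,numpy as np
def world(f,T=None):
    h,w=f['range_z'].shape;fl=h/2/np.tan(np.radians(float(f['fovy'])/2))
    v,u=np.mgrid[:h,:w];z=f['range_z'].astype(float)
    P=np.stack([(u-f['cx'])/fl*z,-(v-f['cy'])/fl*z,-z],-1)
    T=f['world_from_camera'] if T is None else T
    return P@T[:3,:3].T+T[:3,3]
def bread(f,W,zmin=.018,box=None):
    hsv=cv2.cvtColor(f['frame'],cv2.COLOR_BGR2HSV)
    m=((hsv[...,0]<17)&(hsv[...,1]>110)&(hsv[...,2]>50)&(W[...,2]>zmin)&(W[...,2]<.09)&(f['range_z']>0)).astype('u1')
    m=cv2.morphologyEx(m,cv2.MORPH_CLOSE,np.ones((5,5)))
    n,l,st,c=cv2.connectedComponentsWithStats(m)
    return [(l==i,st[i,4],c[i]) for i in range(1,n) if st[i,4]>60]
def rect(p):
    (c,s,a)=cv2.minAreaRect((p[:,:2]*1000).astype('f4'))
    if s[0]<s[1]: s=s[::-1];a+=90
    return np.round(c,1),np.round(s,1),round((a+90)%180-90,1)
E
python3 - <<'E'
from h import *
for n in('top','scene'):
    f=dict(np.load(f'pics/{n}0.npz'));W=world(f)
    print(n)
    for m,a,c in bread(f,W,.012):
        p=W[m];zt=np.percentile(p[:,2],98)
        if (p[:,0]>.9).any() or abs(p[:,1]).max()>.6: continue
        print(a,c.round(),'rect',*rect(p),'zlo/hi',p[:,2].min().round(3),zt.round(3))
    for lo,hi,x0,name in((.12,.6,.2,'A'),(-.6,-.13,.2,'B')):
        s=(W[...,2]>.055)&(W[...,2]<.075)&(W[...,1]>lo)&(W[...,1]<hi)&(W[...,0]>.25)&(W[...,0]<.7)
        p=W[s];q=p[(p[:,2]>.0)];print(name,s.sum(),*rect(q),np.median(q[:,2]))
    b=(W[...,2]>.014)&(W[...,2]<.022)&(abs(W[...,1])<.25)&(W[...,0]>.2)&(W[...,0]<.8);print('board',*rect(W[b]))
E
```

```text
top
569 [285. 142.] rect [601.7 -61.5] [383.3 279.7] 19.3 zlo/hi 0.012 0.024
515 [244. 161.] rect [539.6  39.1] [323.1  93.4] 27.1 zlo/hi -0.002 0.06
333 [320. 178.] rect [500.7 -73.9] [294.2  56.7] -21.8 zlo/hi 0.036 0.065
640 [279. 202.] rect [497.   -8.4] [242.8  44. ] 3.1 zlo/hi 0.018 0.058
734 [119. 229.] rect [396.3 239.2] [449.2 126.3] 68.9 zlo/hi 0.014 0.045
595 [235. 234.] rect [424.2  92.6] [168.5 104.1] 28.2 zlo/hi 0.037 0.057
387 [429. 221.] rect [ 434.  -219.8] [467.3  56.3] -70.8 zlo/hi 0.015 0.053
375 [317. 248.] rect [396.3 -71.1] [152.1  55.9] -54.2 zlo/hi 0.016 0.065
712 [270. 273.] rect [361.3  12.6] [306.7  27.6] 83.9 zlo/hi 0.013 0.023
A 1980 [475.9 302.9] [358.8 217.3] -86.3 0.06515907875335092
B 1953 [ 495.3 -305.9] [350.6 273. ] -89.8 0.06492554395718653
board [576.  -5.] [467.8 461.8] 84.5
scene
735 [276. 216.] rect [549.3  -2.7] [136.7  58.7] 4.2 zlo/hi 0.014 0.058
A 1308 [477.4 302.8] [359.1 217.9] -86.8 0.06442768695951584
B 2246 [ 497.6 -306.2] [351.4 274.8] -89.8 0.06447979446823249
board [545.5  -4.1] [487.9 464. ] -79.3
```

Run:
```python
from h import *
for n in('top','scene'):
    f=dict(np.load(f'pics/{n}0.npz'));W=world(f)
    print(n)
    for m,a,c in bread(f,W,.022 if n=='top' else .03):
        p=W[m&(f['range_z']>0)];md=np.median(p[:,:2],0)
        if md[0]>.85 or abs(md[1])>.6: continue
        p=p[(np.hypot(*(p[:,:2]-md).T)<.09)&(p[:,2]>.008)&(p[:,2]<.075)]
        if len(p)<50: continue
        e,V=np.linalg.eigh(np.cov((p[:,:2]).T));
        print(a,c.round(),'rect',*rect(p),'pca',np.round(p[:,:2].mean(0)*1000),round(np.degrees(np.arctan2(V[1,1],V[0,1]))%180,1),'zhi',np.percentile(p[:,2],98).round(3))
    for y0,name in((.3,'A'),(-.3,'B')):
        s=(W[...,2]>.058)&(W[...,2]<.072)&(abs(W[...,1]-y0)<.18)&(W[...,0]>.25)&(W[...,0]<.56)
        k,l,st,_=cv2.connectedComponentsWithStats(s.astype('u1'));i=1+st[1:,4].argmax()
        p=W[l==i];print(name,st[i],*rect(p),np.median(p[:,2]).round(4))
    s=(W[...,2]>.014)&(W[...,2]<.022)&(abs(W[...,1])<.19)&(W[...,0]>.2)&(W[...,0]<.8)
    k,l,st,_=cv2.connectedComponentsWithStats(s.astype('u1'));i=1+st[1:,4].argmax()
    print('board',*rect(W[l==i]),np.median(W[l==i][:,2]))
```

```text
top
513 [244. 161.] rect [654.5  88.2] [99.9 58.5] 82.3 pca [653.  88.] 82.5 zhi 0.06
333 [320. 178.] rect [ 611.1 -118. ] [56.  54.7] -89.3 pca [ 608. -116.] 66.7 zhi 0.065
638 [279. 202.] rect [546.4  -5.9] [134.5  40.6] 8.9 pca [544.  -6.] 9.4 zhi 0.058
722 [119. 229.] rect [465.2 418.6] [133.6  43.2] 4.5 pca [464. 414.] 2.0 zhi 0.045
595 [235. 234.] rect [454.7 108.6] [135.9  39.9] -17.8 pca [457. 107.] 160.8 zhi 0.057
377 [430. 221.] rect [ 501.4 -413.3] [56.8 51. ] -8.6 pca [ 500. -410.] 7.2 zhi 0.053
374 [317. 248.] rect [ 425.2 -110.4] [55.7 55.1] 0.5 pca [ 424. -109.] 171.9 zhi 0.065
81 [288. 275.] rect [350.9 -33.1] [58.5 14.9] 82.1 pca [351. -34.] 83.1 zhi 0.024
A [  87  191  107   80 1454] [465.5 347.4] [266.9 203.3] -86.6 0.0652
B [ 357  197  106   78 1583] [ 460.2 -347.5] [266.5 200.8] -89.4 0.0651
board [535.7  -4.6] [382.  310.3] -5.4 0.018776970420846917
scene
394 [347. 110.] rect [468.7 411.9] [131.3  46.1] 7.2 pca [470. 411.] 2.1 zhi 0.047
556 [278. 170.] rect [456.1 107.9] [139.9  43.8] -20.8 pca [463. 101.] 161.8 zhi 0.058
521 [329. 216.] rect [658.2  85.6] [102.9  66.1] 79.1 pca [661.  80.] 81.0 zhi 0.059
669 [275. 215.] rect [550.1 -10.7] [135.9  43.3] 12.7 pca [553. -14.] 9.6 zhi 0.058
392 [214. 214.] rect [ 431.5 -115.8] [58.  51.4] 67.0 pca [ 434. -119.] 61.9 zhi 0.066
445 [265. 258.] rect [ 617.1 -123. ] [57.8 56.4] -26.2 pca [ 621. -127.] 46.0 zhi 0.066
454 [146. 316.] rect [ 504.7 -418.9] [56.  55.5] 86.3 pca [ 509. -420.] 90.8 zhi 0.054
A [280  75 107  86 822] [464.2 344.2] [268.  200.7] -87.7 0.0647
B [  84  220  139  127 1488] [ 461.3 -348.2] [265.3 199.6] -89.3 0.0648
board [538.   -7.4] [384.9 314. ] -5.3 0.018430977158785167
```

```bash
cat > go.py <<'E'
# usage: go.py x y z yawdeg -> tool-axis deltas, translation in the present orientation, then turn
import sys,numpy as np
from scipy.spatial.transform import Rotation as R
from plant import bot
x,y,z,a=map(float,sys.argv[1:5]);s=bot.state();M=R.from_rotvec(s['ee_rot']).as_matrix()
yaw=np.arctan2(M[1,0],M[0,0]);d=M.T@(np.array([x,y,z])-s['tcp_pos'])
t=-((np.radians(a)-yaw+np.pi)%(2*np.pi)-np.pi)
print('t',round(s['t'],2),'tcp',np.round(s['tcp_pos'],4),'yaw',round(np.degrees(yaw),2),'tilt',np.round(M[2],3),'q6',round(s['joints'][5],2),'open',round(s['opening'],3),'F',np.round(s['ft_force'],1))
print('delta',np.round(d,4),'turn',round(t,4),'rows',abs(d).max()/.0417,np.linalg.norm(d)/.0417,abs(t)/.125)
E
python3 go.py .456 .108 .14 -18.5
```

```text
t 0.1 tcp [ 0.2278 -0.5545  0.2177] yaw 22.33 tilt [ 0.    -0.002 -1.   ] q6 -0.09 open 0.997 F [-0.8 -0.   0.4]
delta [ 0.4628 -0.526   0.0786] turn 0.7127 rows 12.612963029304264 16.905602578101732 5.701396912651322
```

```bash
python3 -m pendant '[[0.023,-0.026,0.004,0,0.8],[0.023,-0.026,0.004,0,0.8],[0.023,-0.026,0.004,0,0.8],[0.023,-0.026,0.004,0,0.8],[0.023,-0.026,0.004,0,0.8]]' 25
python3 -m pendant '[[0.023,-0.026,0.004,0,0.8],[0.023,-0.026,0.004,0,0.8],[0.023,-0.026,0.004,0,0.8],[0.023,-0.026,0.004,0,0.8],[0.023,-0.026,0.004,0,0.8]]'
python3 -m pendant '[[0.023,-0.026,0.004,0,0.8],[0.023,-0.026,0.004,0,0.8],[0.023,-0.026,0.004,0,0.8],[0.023,-0.026,0.004,0,0.8],[0.023,-0.026,0.004,0,0.8]]'
python3 -m pendant '[[0,0,0,0.12,0.8],[0,0,0,0.12,0.8],[0,0,0,0.12,0.8],[0,0,0,0.12,0.8],[0,0,0,0.12,0.8]]'
python3 go.py .456 .108 .14 -18.5
```

```text
t: 0.52
tcp_pos: [0.285, -0.3893, 0.1978]
ee_rot: [-3.081, -0.608, 0.0]
ft_force: [0.4, -0.2, 0.1]
opening: 0.802
finger_force: 0.0
t: 0.93
tcp_pos: [0.3419, -0.2254, 0.1781]
ee_rot: [-3.082, -0.608, 0.0]
ft_force: [1.0, 0.4, -0.8]
opening: 0.798
finger_force: 0.0
t: 1.35
tcp_pos: [0.3989, -0.0614, 0.1583]
ee_rot: [3.082, 0.608, 0.0]
ft_force: [0.7, -0.5, -0.2]
opening: 0.796
finger_force: 0.0
t: 1.77
tcp_pos: [0.3987, -0.0628, 0.1582]
ee_rot: [-3.123, 0.338, 0.001]
ft_force: [-0.3, 1.2, 0.2]
opening: 0.799
finger_force: 0.0
t 1.77 tcp [ 0.3987 -0.0628  0.1582] yaw -12.35 tilt [-0.001 -0.    -1.   ] q6 1.5 open 0.799 F [-0.3  1.2  0.2]
delta [ 0.0195 -0.1791  0.0182] turn 0.1074 rows 4.295148145493085 4.342633056774163 0.8592368146637703
```

```bash
python3 -m pendant '[[0.004,-0.036,0.004,0,0.8],[0.004,-0.036,0.004,0,0.8],[0.004,-0.036,0.004,0,0.8],[0.004,-0.036,0.004,0,0.8],[0.0035,-0.035,0.002,0.107,0.8]]'
cat > wr.py <<'E'
import sys
from h import *
from plant import bot,cams
from scipy.spatial.transform import Rotation as R
s=bot.state();f=cams.grab_frame('wrist')
T=np.eye(4);T[:3,:3]=R.from_rotvec(s['ee_rot']).as_matrix();T[:3,3]=s['tcp_pos'];W=world(f,T@f['tool_from_camera'])
cv2.imwrite(f'pics/{sys.argv[1]}.png',f['frame']);np.savez(f'pics/{sys.argv[1]}.npz',W=W,**f)
for m,a,c in bread(f,W,float(sys.argv[2])):
    if a<800: continue
    p=W[m&(f['range_z']>.05)]
    print(a,c.round(),*rect(p),'z',np.percentile(p[:,2],[2,98]).round(3))
E
python3 wr.py w1 .026; python3 go.py .456 .108 .14 -18.5
```

```text
t: 2.18
tcp_pos: [0.4551, 0.1096, 0.1398]
ee_rot: [3.102, -0.494, -0.001]
ft_force: [-0.6, -1.7, 1.0]
opening: 0.801
finger_force: 0.0
6921 [403.  58.] [531.3  -9.8] [107.2  42.6] 8.7 z [0.031 0.054]
1638 [112. 172.] [510.  217.9] [138.8   7.3] 2.7 z [0.027 0.064]
6523 [281. 200.] [455.7 108.1] [137.6  43.5] -19.5 z [0.036 0.054]
2141 [544. 160.] [430.3 -94. ] [56.4 22.6] -15.4 z [0.027 0.053]
t 2.23 tcp [0.4561 0.1146 0.1397] yaw -19.17 tilt [-0.001 -0.003 -1.   ] q6 2.04 open 0.802 F [-3.3  2.9  0.6]
delta [ 0.0021  0.0062 -0.0003] turn -0.0116 rows 0.14930653517757897 0.15756497228969832 0.09312868070529845
```

View pics/w1.png

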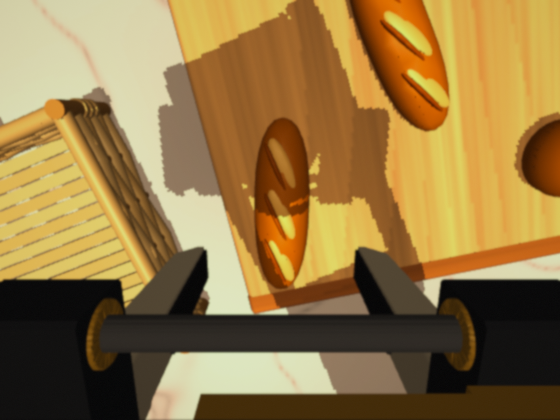

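The wrist view shows baguette_1 centred at px (281,200), between the fingers. Its measured pose agrees with the top view.

```bash
python3 -m pendant '[[0.002,0.006,0.02,0,0.8],[0,0,0.03,0,0.8],[0,0,0.03,0,0.8],[0,0,0.02,0,0.8],[0,0,0,0,0.8]]'
python3 go.py .4557 .1083 .0205 -19.3
```

```text
t: 2.65
tcp_pos: [0.4509, 0.1011, 0.0355]
ee_rot: [3.1, -0.496, -0.014]
ft_force: [-0.4, -0.1, -0.4]
opening: 0.802
finger_force: 0.0
t 2.65 tcp [0.4509 0.1011 0.0355] yaw -18.17 tilt [-0.008  0.004 -1.   ] q6 2.0 open 0.802 F [-0.4 -0.1 -0.4]
delta [ 0.0024 -0.0084  0.015 ] turn 0.0197 rows 0.35961643441704105 0.4164000199886826 0.15780065209461824
```

```bash
python3 -m pendant '[[0,0,0,0,0.8],[0,0,0,0,0.8],[0,0,0,0,0.8]]';python3 go.py .4557 .1083 .0205 -19.3
```

```text
t: 2.9
tcp_pos: [0.457, 0.1016, 0.0427]
ee_rot: [-3.101, 0.496, -0.005]
ft_force: [-0.3, -0.0, 0.1]
opening: 0.799
finger_force: 0.0
t 2.9 tcp [0.457  0.1016 0.0427] yaw -18.18 tilt [ 0.003 -0.001 -1.   ] q6 2.0 open 0.799 F [-0.3 -0.   0.1]
delta [-0.0034 -0.0059  0.0222] turn 0.0195 rows 0.5313376484336771 0.5558253077174027 0.15621922656589504
```

```bash
python3 -m pendant '[[-0.001,-0.002,0.005,0.01,0.8],[-0.001,-0.002,0.008,0.01,0.8],[-0.001,-0.002,0.006,0,0.8],[0,0,0.003,0,0.8],[0,0,0,0,0.8]]';python3 go.py .4557 .1083 .0205 -19.3
```

```text
t: 3.32
tcp_pos: [0.4541, 0.1085, 0.0184]
ee_rot: [3.097, -0.526, -0.002]
ft_force: [-1.0, -0.1, -0.4]
opening: 0.8
finger_force: 0.0
t 3.32 tcp [0.4541 0.1085 0.0184] yaw -19.29 tilt [-0.001  0.    -1.   ] q6 2.03 open 0.8 F [-1.  -0.1 -0.4]
delta [ 0.0016 -0.0004 -0.0021] turn 0.0001 rows 0.05152883618355508 0.06462734007921443 0.000863463118047747
```

```bash
python3 -m pendant '[[0,0,-0.001,0,0.35],[0,0,-0.001,0,0.35],[0,0,0,0,0.35],[0,0,0,0,0.35],[0,0,0,0,0.35]]' 20; python3 go.py .4557 .1083 .0205 -19.3;python3 -m pendant '[[0,0,-0.003,0,0.35],[0,0,-0.006,0,0.35],[0,0,-0.01,0,0.35],[0,0,-0.006,0,0.35],[0,0,0,0,0.35]]';python3 go.py .464 .276 .13 3
```

```text
t: 3.73
tcp_pos: [0.4544, 0.1082, 0.0205]
ee_rot: [3.097, -0.527, -0.0]
ft_force: [-0.3, -1.0, -0.8]
opening: 0.487
finger_force: 0.0
t 3.73 tcp [0.4544 0.1082 0.0205] yaw -19.32 tilt [-0.  0. -1.] q6 2.03 open 0.487 F [-0.3 -1.  -0.8]
delta [ 0.0012 -0.0006  0.    ] turn -0.0003 rows 0.02829532543389936 0.0313453752088114 0.0026094458484742233
t: 4.15
tcp_pos: [0.4562, 0.1084, 0.048]
ee_rot: [-3.096, 0.527, -0.005]
ft_force: [0.0, 0.8, -0.4]
opening: 0.452
finger_force: 20.0
t 4.15 tcp [0.4562 0.1084 0.048 ] yaw -19.32 tilt [ 0.003 -0.002 -1.   ] q6 2.03 open 0.452 F [ 0.   0.8 -0.4]
delta [-0.0478 -0.1609 -0.0819] turn -0.3896 rows 3.8588938068448777 4.479207096630966 3.116680284731302
```

```bash
python3 -m pendant '[[0,0,-0.015,0,0.35],[0,0,-0.025,0,0.35],[-0.006,-0.02,-0.025,-0.05,0.35],[-0.006,-0.03,-0.02,-0.08,0.35],[-0.008,-0.035,-0.006,-0.09,0.35]]';python3 -m pendant '[[-0.006,-0.03,0,-0.08,0.35],[-0.003,-0.015,0,-0.05,0.35],[0,-0.008,0,-0.02,0.35],[0,0,0,0,0.35],[0,0,0,0,0.35]]';python3 go.py .469 .278 .13 3
```

```text
t: 4.57
tcp_pos: [0.4603, 0.196, 0.1411]
ee_rot: [-3.134, 0.183, -0.01]
ft_force: [0.5, 0.4, -1.3]
opening: 0.451
finger_force: 20.0
t: 4.98
tcp_pos: [0.4524, 0.2485, 0.1363]
ee_rot: [3.14, 0.05, -0.001]
ft_force: [0.2, -0.3, -2.0]
opening: 0.452
finger_force: 20.0
t 4.98 tcp [0.4524 0.2485 0.1363] yaw 1.82 tilt [-0.001  0.001 -1.   ] q6 1.94 open 0.452 F [ 0.2 -0.3 -2. ]
delta [ 0.0175 -0.029   0.0063] turn -0.0205 rows 0.694710773710094 0.8257184300800106 0.16411244740611153
```

```bash
python3 -m pendant '[[0.003,-0.005,0,-0.01,0.35],[0.006,-0.01,0.002,-0.01,0.35],[0.006,-0.01,0.002,0,0.35],[0.003,-0.004,0.002,0,0.35],[0,0,0,0,0.35]]';python3 -m pendant '[[0,0,0,0,0.35],[0,0,0,0,0.35]]';python3 wr.py w2 .016;python3 go.py .469 .278 .13 3
```

```text
t: 5.4
tcp_pos: [0.4697, 0.2785, 0.1301]
ee_rot: [3.14, 0.081, -0.001]
ft_force: [-0.6, -0.6, -0.9]
opening: 0.448
finger_force: 20.0
t: 5.57
tcp_pos: [0.4691, 0.2781, 0.1305]
ee_rot: [3.14, 0.082, -0.001]
ft_force: [0.5, -0.4, -0.3]
opening: 0.446
finger_force: 20.0
2549 [316. 117.] [538.  258.8] [157.5  79.7] 49.6 z [0.016 0.063]
2219 [ 30. 191.] [468.6 468.7] [165.4   8.4] 3.5 z [0.016 0.046]
6303 [107. 195.] [468.1 415.2] [134.1  39.1] 2.9 z [0.018 0.042]
1010 [ 19. 235.] [445.4 466.7] [117.    7.6] 3.1 z [0.041 0.059]
1684 [433. 253.] [443.7 143.4] [65.4 36.9] 2.1 z [0.015 0.018]
t 5.62 tcp [0.4691 0.2781 0.1306] yaw 2.98 tilt [-0.  0. -1.] q6 1.96 open 0.455 F [ 0.7  0.4 -0.5]
delta [-0.0001  0.0001  0.0006] turn -0.0003 rows 0.014733042462411854 0.015266856201929233 0.0022909060394589176
```

View pics/w2.png

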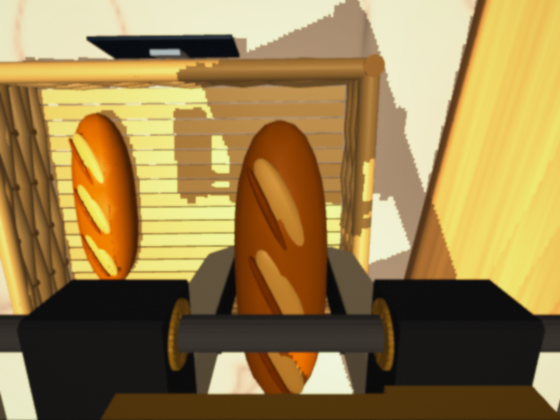

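The wrist view shows the held baguette (px 281,250) parallel to baguette_in (px 105,195). The +y wall is left and the -y wall right, at around px 360. Next I'll measure the walls in world coordinates.

Run:
```python
from h import *
d=dict(np.load('pics/w2.npz'));W=d['W'];z=W[...,2]
for nm,zl,zh in(('rim',.058,.072),('floor',.003,.010)):
    s=(z>zl)&(z<zh)&(W[...,0]>.40)&(W[...,0]<.53)&(W[...,1]>.19)&(W[...,1]<.5)&(d['range_z']>.05)
    p=W[s]
    # basket frame about (465,346), yaw 3
    c,sn=np.cos(np.radians(3)),np.sin(np.radians(3));q=(p[:,:2]-[.465,.346])@np.array([[c,-sn],[sn,c]])*1000
    h,e=np.histogram(q[:,1],np.arange(-150,151,6));print(nm,[(int(a),int(b)) for a,b in zip(e,h) if b])
```

```text
rim [(-138, 4), (-132, 864), (-126, 1207), (-120, 302), (114, 279), (120, 1308), (126, 228)]
floor [(-126, 129), (-120, 734), (-114, 701), (-108, 400), (-102, 205), (-96, 96), (-90, 19), (-54, 22), (-48, 82), (-42, 199), (-36, 363), (-30, 689), (-24, 790), (-18, 796), (-12, 818), (-6, 856), (0, 915), (6, 980), (12, 975), (18, 971), (24, 955), (30, 963), (36, 954), (42, 973), (48, 919), (54, 344), (60, 76), (90, 33), (96, 126), (102, 547), (108, 971), (114, 1028), (120, 981)]
```

```bash
python3 -m pendant '[[0,0,0.015,0,0.35],[0,0,0.025,0,0.35],[0,0,0.03,0,0.35],[0,0,0.02,0,0.35],[0,0,0.01,0,0.35]]';python3 -m pendant '[[0,0,0.003,0,0.35],[0,0,0,0,0.35],[0,0,0,0,0.35]]';python3 go.py .469 .278 .01 3
```

```text
t: 6.03
tcp_pos: [0.467, 0.2774, 0.0275]
ee_rot: [3.139, 0.082, -0.006]
ft_force: [-0.5, -0.6, -1.3]
opening: 0.453
finger_force: 20.0
t: 6.28
tcp_pos: [0.4702, 0.2792, 0.0291]
ee_rot: [-3.14, -0.083, -0.003]
ft_force: [0.3, -0.5, -0.9]
opening: 0.455
finger_force: 20.0
t 6.28 tcp [0.4702 0.2792 0.0291] yaw 3.02 tilt [ 0.002 -0.001 -1.   ] q6 1.96 open 0.455 F [ 0.3 -0.5 -0.9]
delta [-0.0013  0.0011  0.0191] turn 0.0004 rows 0.45835777579947024 0.46016431887524434 0.00281548297727241
```

```bash
python3 -m pendant '[[0,0,0.005,0,0.35],[0,0,0.006,0,0.35],[0,0,0.004,0,0.35],[0,0,0.002,0,0.35],[0,0,0,0,0.35]]';python3 -m pendant '[[0,0,0.001,0,0.35],[0,0,0,0,0.35],[0,0,0,0,0.35]]';python3 -m pendant '[[0,0,0.001,0,0.35],[0,0,0,0,0.35],[0,0,0,0,0.35]]';python3 go.py .469 .278 .009 3
```

```text
t: 6.7
tcp_pos: [0.4686, 0.2785, 0.0099]
ee_rot: [3.14, 0.083, -0.002]
ft_force: [-0.4, 0.8, -0.8]
opening: 0.454
finger_force: 20.0
t: 6.95
tcp_pos: [0.4693, 0.2789, 0.0098]
ee_rot: [-3.14, -0.083, -0.0]
ft_force: [-0.0, -0.7, -2.0]
opening: 0.451
finger_force: 20.0
t: 7.2
tcp_pos: [0.4695, 0.279, 0.0095]
ee_rot: [-3.14, -0.083, -0.001]
ft_force: [-2.9, -0.3, 5.4]
opening: 0.449
finger_force: 20.0
t 7.2 tcp [0.4695 0.279  0.0095] yaw 3.03 tilt [ 0. -0. -1.] q6 1.96 open 0.449 F [-2.9 -0.3  5.4]
delta [-0.0005  0.0009  0.0005] turn 0.0005 rows 0.022175083206292998 0.028629676031622607 0.0038949418750995335
```

```bash
python3 -m pendant '[[0,0,0,0,0.48],[0,0,0,0,0.50],[0,0,0,0,0.52],[0,0,0,0,0.53],[0,0,0,0,0.53]]' ;python3 -m pendant '[[0,0,-0.005,0,0.53],[0,0,-0.01,0,0.53],[0,0,-0.015,0,0.53],[0,0,-0.02,0,0.53],[0,0,-0.025,0,0.53]]';python3 -m pendant '[[0,0,-0.03,0,0.8],[0,0,-0.015,0,0.8],[0,0,-0.005,0,0.8]]';python3 go.py .547 -.008 .13 9.2; python3 wr.py w3 .016
```

```text
t: 7.62
tcp_pos: [0.4692, 0.2788, 0.0085]
ee_rot: [3.14, 0.083, -0.0]
ft_force: [-0.1, 0.4, 0.3]
opening: 0.53
finger_force: 0.0
t: 8.03
tcp_pos: [0.4683, 0.2783, 0.084]
ee_rot: [3.14, 0.083, -0.003]
ft_force: [-0.7, -0.1, -0.1]
opening: 0.528
finger_force: 0.0
t: 8.28
tcp_pos: [0.4715, 0.2799, 0.1387]
ee_rot: [-3.138, -0.083, -0.01]
ft_force: [0.1, 0.5, 0.6]
opening: 0.7
finger_force: 0.0
t 8.28 tcp [0.4715 0.2799 0.1387] yaw 3.03 tilt [ 0.006 -0.003 -1.   ] q6 1.96 open 0.7 F [0.1 0.5 0.6]
delta [0.0601 0.2915 0.0083] turn -0.1077 rows 6.990687663456594 7.140680209683471 0.8616586921376062
4095 [329. 122.] [526.5 246.3] [184.  104.3] 41.7 z [0.017 0.065]
4203 [ 36. 189.] [473.3 468.4] [157.7  23.2] -2.9 z [0.016 0.059]
6204 [114. 197.] [467.8 415.1] [134.9  39.9] 1.3 z [0.018 0.042]
6225 [282. 202.] [470.5 278.1] [137.9  42.3] 3.4 z [0.024 0.042]
1851 [430. 256.] [438.9 141. ] [100.1  36.9] -2.8 z [0.015 0.018]
```

Baguette_1 now lies at (470.5, 278.1) mm, yaw about 3°, and baguette_in has not moved. Next is baguette_2.

```bash
python3 -m pendant '[[0.004,0.015,0,0,0.8],[0.007,0.035,0,0,0.8],[0.008,0.04,0,0,0.8],[0.008,0.04,0,0,0.8],[0.008,0.04,0,0,0.8]]';python3 -m pendant '[[0.008,0.04,0,0,0.8],[0.007,0.035,0,0,0.8],[0.005,0.025,0,0,0.8],[0.004,0.015,0.004,-0.05,0.8],[0.001,0.006,0.004,-0.05,0.8]]';python3 -m pendant '[[0,0,0,0,0.8],[0,0,0,0,0.8],[0,0,0,0,0.8]]';python3 wr.py w4 .03;python3 go.py .547 -.007 .13 9.2
```

```text
t: 8.75
tcp_pos: [0.5123, 0.1093, 0.1323]
ee_rot: [3.14, 0.085, -0.003]
ft_force: [0.7, 0.0, 1.1]
opening: 0.798
finger_force: 0.0
t: 9.17
tcp_pos: [0.5446, -0.0113, 0.1244]
ee_rot: [3.132, 0.239, -0.002]
ft_force: [0.1, 0.9, 0.1]
opening: 0.801
finger_force: 0.0
t: 9.42
tcp_pos: [0.5441, -0.0079, 0.125]
ee_rot: [-3.132, -0.238, 0.002]
ft_force: [-0.1, 0.3, 0.8]
opening: 0.798
finger_force: 0.0
8517 [164.  34.] [656.8  94.6] [116.8  59.5] 83.2 z [0.03  0.056]
5482 [450. 142.] [ 613.6 -118.9] [58.7 58.1] -30.1 z [0.033 0.062]
7227 [281. 201.] [546.8  -8.5] [138.2  43.4] 9.5 z [0.036 0.054]
1616 [370. 371.] [427.4 -99.9] [41.5 34.6] -46.5 z [0.036 0.063]
t 9.47 tcp [ 0.5444 -0.0077  0.1253] yaw 8.73 tilt [-0.001 -0.    -1.   ] q6 1.31 open 0.799 F [-1.5  0.2  0.4]
delta [ 0.0027 -0.0003 -0.0047] turn -0.0083 rows 0.11282671870282207 0.13033141826745234 0.06630313934753218
```

```bash
python3 -m pendant '[[0.001,0.001,0.01,-0.012,0.8],[0.001,0,0.02,0,0.8],[0,0,0.025,0,0.8],[0,0,0.02,0,0.8],[0,0,0.012,0,0.8]]';python3 -m pendant '[[0,0,0.006,0,0.8],[0,0,0.004,0,0.8],[0,0,0,0,0.8],[0,0,0,0,0.8]]';python3 go.py .5465 -.0083 .0205 9.4
```

```text
t: 9.88
tcp_pos: [0.5451, -0.0084, 0.0355]
ee_rot: [-3.13, -0.26, 0.005]
ft_force: [-0.4, 0.4, -0.9]
opening: 0.801
finger_force: 0.0
t: 10.22
tcp_pos: [0.5477, -0.0092, 0.0296]
ee_rot: [3.131, 0.259, 0.002]
ft_force: [0.4, -0.5, -0.5]
opening: 0.803
finger_force: 0.0
t 10.22 tcp [ 0.5477 -0.0092  0.0296] yaw 9.45 tilt [ 0.001  0.    -1.   ] q6 1.3 open 0.803 F [ 0.4 -0.5 -0.5]
delta [-0.0011 -0.0011  0.0091] turn 0.0009 rows 0.21835963791913524 0.22143654588183698 0.0073864306003734725
```

```bash
python3 -m pendant '[[0,-0.001,0.003,0,0.8],[0,0,0.004,0,0.7],[0,0,0.002,0,0.6],[0,0,0,0,0.5],[0,0,0,0,0.35]]';python3 -m pendant '[[0,0,0,0,0.35],[0,0,0,0,0.35],[0,0,0,0,0.35],[0,0,0,0,0.35],[0,0,0,0,0.35]]';python3 go.py .466 .346 .13 3
```

```text
t: 10.63
tcp_pos: [0.5466, -0.0082, 0.0195]
ee_rot: [-3.131, -0.259, 0.0]
ft_force: [0.7, 0.8, 0.1]
opening: 0.567
finger_force: 0.0
t: 11.05
tcp_pos: [0.5468, -0.0083, 0.0198]
ee_rot: [3.131, 0.259, 0.0]
ft_force: [-0.1, 0.4, 1.1]
opening: 0.449
finger_force: 20.0
t 11.05 tcp [ 0.5468 -0.0083  0.0198] yaw 9.44 tilt [ 0.  0. -1.] q6 1.3 open 0.449 F [-0.1  0.4  1.1]
delta [-0.0216 -0.3627 -0.1103] turn 0.1124 rows 8.698983454728632 9.106817373562256 0.8993542666517627
```

```bash
python3 -m pendant '[[0,0,-0.006,0,0.35],[0,0,-0.014,0,0.35],[0,0,-0.03,0.03,0.35],[0,0,-0.03,0.05,0.35],[0,0,-0.02,0.03,0.35]]';python3 -m pendant '[[-0.002,-0.01,-0.01,0,0.35],[-0.004,-0.025,-0.005,0,0.35],[-0.006,-0.035,0,0,0.35],[-0.007,-0.04,0,0,0.35],[-0.007,-0.04,0,0,0.35]]';python3 -m pendant '[[-0.007,-0.04,0,0,0.35],[-0.007,-0.04,0,0,0.35],[-0.006,-0.035,0,0,0.35],[-0.005,-0.03,0,0,0.35],[-0.004,-0.025,0,0,0.35]]';python3 -m pendant '[[-0.003,-0.018,0,0,0.35],[-0.002,-0.01,0,0,0.35],[0,-0.004,0,0,0.35],[0,0,0,0,0.35],[0,0,0,0,0.35]]';python3 go.py .468 .3465 .13 3
```

```text
t: 11.47
tcp_pos: [0.5476, -0.0083, 0.1228]
ee_rot: [3.14, 0.082, 0.004]
ft_force: [0.4, -0.7, -0.8]
opening: 0.449
finger_force: 20.0
t: 11.88
tcp_pos: [0.5113, 0.1417, 0.1342]
ee_rot: [-3.14, -0.086, 0.001]
ft_force: [1.2, -0.2, 0.7]
opening: 0.452
finger_force: 20.0
t: 12.3
tcp_pos: [0.4722, 0.311, 0.1339]
ee_rot: [-3.14, -0.091, 0.002]
ft_force: [0.5, -0.4, -1.3]
opening: 0.447
finger_force: 20.0
t: 12.72
tcp_pos: [0.4675, 0.3392, 0.1343]
ee_rot: [3.14, 0.086, -0.001]
ft_force: [-0.2, -0.5, 0.2]
opening: 0.45
finger_force: 20.0
t 12.72 tcp [0.4675 0.3392 0.1343] yaw 3.14 tilt [-0.     0.001 -1.   ] q6 2.06 open 0.45 F [-0.2 -0.5  0.2]
delta [ 0.0009 -0.0073  0.0043] turn 0.0025 rows 0.1746731708805753 0.203793049002756 0.02009108743675725
```

```bash
python3 -m pendant '[[0,-0.003,0,0,0.35],[0.001,-0.003,0.01,0,0.35],[0,-0.001,0.02,0,0.35],[0,0,0.015,0,0.35],[0,0,0.007,0,0.35]]';python3 -m pendant '[[0,0,0,0,0.35],[0,0,0,0,0.35],[0,0,0,0,0.35]]';python3 wr.py w5 .016;python3 go.py .468 .3465 .01 3
```

```text
t: 13.13
tcp_pos: [0.4671, 0.3456, 0.0795]
ee_rot: [3.139, 0.085, -0.005]
ft_force: [0.0, -0.3, -1.7]
opening: 0.453
finger_force: 20.0
t: 13.38
tcp_pos: [0.4689, 0.3472, 0.0836]
ee_rot: [-3.14, -0.085, -0.002]
ft_force: [-0.3, 1.1, -0.7]
opening: 0.449
finger_force: 20.0
1175 [349.  80.] [560.9 312.9] [82.1  3.6] -86.8 z [0.017 0.063]
2557 [487. 197.] [500.2 227. ] [132.2   6.8] 3.6 z [0.022 0.062]
1057 [ 81. 179.] [490.8 469.6] [121.7   6.7] 3.4 z [0.023 0.046]
7664 [174. 201.] [482.9 417.3] [103.8  41.4] 2.4 z [0.021 0.042]
6914 [383. 202.] [489.6 286.8] [99.8 55.6] 2.2 z [0.021 0.042]
t 13.43 tcp [0.469  0.3473 0.0839] yaw 3.13 tilt [ 0.002 -0.001 -1.   ] q6 2.07 open 0.45 F [-0.8  0.1 -0.3]
delta [-0.0012  0.0008  0.0739] turn 0.0022 rows 1.7717283756749023 1.7720803639080587 0.0176300903956097
```

View pics/w5.png

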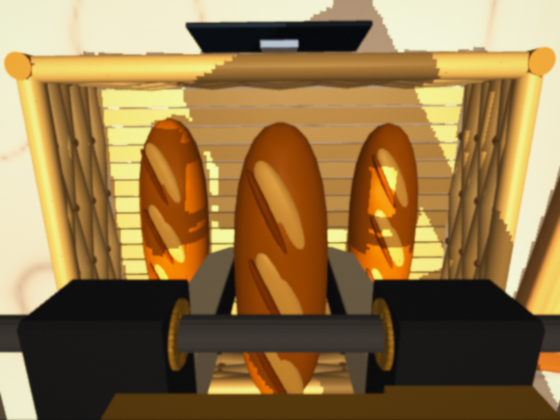

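The held baguette (px 281) is centred between the left one (right edge px 209) and the right one (left edge px 349), so it can go straight down.

```bash
python3 -m pendant '[[0,0,0.008,0,0.35],[0,0,0.014,0,0.35],[0,0,0.016,0,0.35],[0,0,0.012,0,0.35],[0,0,0.006,0,0.35]]';python3 -m pendant '[[0,0,0.004,0,0.35],[0,0,0.002,0,0.35],[0,0,0,0,0.35],[0,0,0,0,0.35]]';python3 go.py .468 .3465 .009 3
```

```text
t: 13.85
tcp_pos: [0.4672, 0.3464, 0.0246]
ee_rot: [3.139, 0.086, -0.003]
ft_force: [-0.3, 0.5, -1.3]
opening: 0.451
finger_force: 20.0
t: 14.18
tcp_pos: [0.4686, 0.3473, 0.0213]
ee_rot: [-3.14, -0.086, -0.001]
ft_force: [-0.1, -0.8, -0.9]
opening: 0.449
finger_force: 20.0
t 14.18 tcp [0.4686 0.3473 0.0213] yaw 3.14 tilt [ 0.001 -0.001 -1.   ] q6 2.07 open 0.449 F [-0.1 -0.8 -0.9]
delta [-0.0007  0.0008  0.0123] turn 0.0024 rows 0.29547389431481597 0.2964872541484578 0.01953044650857194
```

```bash
python3 -m pendant '[[0,0,0.003,0,0.35],[0,0,0.004,0,0.35],[0,0,0.003,0,0.35],[0,0,0.001,0,0.35],[0,0,0,0,0.35]]';python3 -m pendant '[[0,0,0.001,0,0.35],[0,0,0,0,0.35],[0,0,0,0,0.35]]';python3 go.py .468 .3465 .009 3
```

```text
t: 14.6
tcp_pos: [0.4678, 0.3467, 0.0091]
ee_rot: [3.14, 0.086, -0.001]
ft_force: [-0.3, 0.0, -0.0]
opening: 0.451
finger_force: 20.0
t: 14.85
tcp_pos: [0.4682, 0.347, 0.0087]
ee_rot: [-3.14, -0.086, -0.0]
ft_force: [-0.4, -0.9, -0.8]
opening: 0.448
finger_force: 20.0
t 14.85 tcp [0.4682 0.347  0.0087] yaw 3.14 tilt [ 0. -0. -1.] q6 2.07 open 0.448 F [-0.4 -0.9 -0.8]
delta [-0.0002  0.0005 -0.0003] turn 0.0025 rows 0.011793386837971287 0.01519424636516741 0.019800097224635493
```

```bash
python3 -m pendant '[[0,0,0.001,0,0.35],[0,0,0,0,0.35],[0,0,0,0,0.35]]'
```

```text
t: 15.1
tcp_pos: [0.4683, 0.3471, 0.0078]
ee_rot: [-3.14, -0.086, -0.0]
ft_force: [-0.6, 1.2, -0.7]
opening: 0.452
finger_force: 20.0
```

```bash
python3 -m pendant '[[0,0,0.0005,0,0.35],[0,0,0,0,0.35],[0,0,0,0,0.35]]'; python3 -m pendant '[[0,0,0,0,0.48],[0,0,0,0,0.50],[0,0,0,0,0.51],[0,0,0,0,0.52],[0,0,0,0,0.52]]' ;python3 -m pendant '[[0,0,-0.005,0,0.52],[0,0,-0.01,0,0.52],[0,0,-0.015,0,0.52],[0,0,-0.02,0,0.52],[0,0,-0.025,0,0.52]]';python3 -m pendant '[[0,0,-0.03,0,0.9],[0,0,-0.015,0,0.9],[0,0,-0.005,0,0.9],[0,0,0,0,0.9]]';python3 wr.py w6 .016; python3 go.py .614 -.119 .13 60
```

```text
t: 15.35
tcp_pos: [0.4683, 0.3471, 0.0078]
ee_rot: [-3.14, -0.086, -0.0]
ft_force: [-1.4, -1.5, 5.1]
opening: 0.451
finger_force: 20.0
t: 15.77
tcp_pos: [0.4681, 0.3469, 0.0069]
ee_rot: [3.14, 0.086, -0.0]
ft_force: [-0.2, 0.7, 0.0]
opening: 0.522
finger_force: 0.0
t: 16.18
tcp_pos: [0.4673, 0.3465, 0.0825]
ee_rot: [3.139, 0.086, -0.003]
ft_force: [-0.4, -0.1, -0.8]
opening: 0.518
finger_force: 0.0
t: 16.52
tcp_pos: [0.4695, 0.3478, 0.1348]
ee_rot: [-3.138, -0.086, -0.006]
ft_force: [0.4, -0.1, -0.1]
opening: 0.756
finger_force: 0.0
1246 [292.  89.] [559.5 338.8] [147.3   4. ] -86.6 z [0.016 0.063]
2385 [443. 192.] [480.5 225.8] [170.9   6.2] 3.6 z [0.016 0.062]
5328 [195. 189.] [472.6 417. ] [124.5  41.7] 2.4 z [0.021 0.042]
6109 [282. 201.] [469.4 346.3] [137.1  42.7] 4.5 z [0.024 0.042]
5384 [364. 193.] [471.8 285.3] [134.4  53.4] 3.5 z [0.022 0.042]
t 16.57 tcp [0.4685 0.3472 0.1328] yaw 3.14 tilt [ 0.001 -0.001 -1.   ] q6 2.07 open 0.799 F [ 0.2 -0.3 -0.4]
delta [0.1198 0.4734 0.0026] turn -0.9924 rows 11.353578080615904 11.711355657574234 7.939381620098828
```

```bash
python3 -m pendant '[[0.004,0.015,0,0,0.98],[0.008,0.03,0,0,0.98],[0.01,0.04,0,0,0.98],[0.01,0.04,0,0,0.98],[0.01,0.04,0,0,0.98]]';python3 -m pendant '[[0.01,0.04,0,0,0.98],[0.01,0.04,0,0,0.98],[0.01,0.04,0,0,0.98],[0.01,0.04,0,0,0.98],[0.01,0.04,0,0,0.98]]';python3 -m pendant '[[0.009,0.035,0,0,0.98],[0.008,0.03,0,0,0.98],[0.006,0.02,0,0,0.98],[0.004,0.015,0,0,0.98],[0.001,0.008,0,0,0.98]]';python3 -m pendant '[[0,0,0,-0.06,0.98],[0,0,0,-0.12,0.98],[0,0,0,-0.12,0.98],[0,0,0,-0.12,0.98],[0,0,0,-0.12,0.98]]';python3 -m pendant '[[0,0,0,-0.12,0.98],[0,0,0,-0.12,0.98],[0,0,0,-0.12,0.98],[0,0,0,-0.12,0.98],[0,0,0,-0.12,0.98]]';python3 -m pendant '[[0,0,0,-0.12,0.98],[0,0,0,-0.12,0.98],[0,0,0,-0.06,0.98],[0,0,0,0,0.98],[0,0,0,0,0.98]]';python3 wr.py w7 .03;python3 go.py .6138 -.119 .13 90
```

```text
t: 16.98
tcp_pos: [0.5178, 0.1828, 0.1298]
ee_rot: [3.14, 0.088, -0.005]
ft_force: [1.0, 0.1, 0.1]
opening: 0.976
finger_force: 0.0
t: 17.4
tcp_pos: [0.5788, -0.0143, 0.1299]
ee_rot: [-3.14, -0.086, 0.005]
ft_force: [0.7, 1.1, -0.5]
opening: 0.98
finger_force: 0.0
t: 17.82
tcp_pos: [0.6132, -0.1203, 0.1301]
ee_rot: [-3.14, -0.084, 0.004]
ft_force: [0.3, -0.2, 0.3]
opening: 0.979
finger_force: 0.0
t: 18.23
tcp_pos: [0.6132, -0.1174, 0.131]
ee_rot: [-2.999, -0.931, 0.002]
ft_force: [-0.5, -0.1, -0.3]
opening: 0.981
finger_force: 0.0
t: 18.65
tcp_pos: [0.6132, -0.1173, 0.1311]
ee_rot: [-2.59, -1.776, 0.001]
ft_force: [-0.4, 0.1, -0.7]
opening: 0.982
finger_force: 0.0
t: 19.07
tcp_pos: [0.6134, -0.1177, 0.1314]
ee_rot: [-2.305, -2.133, 0.001]
ft_force: [0.1, 0.0, 1.0]
opening: 0.979
finger_force: 0.0
4917 [282. 215.] [ 613.4 -119.9] [59.6 59.6] -44.7 z [0.034 0.062]
4918 [ 40. 223.] [ 415.  -111.3] [81.8 59. ] -4.6 z [0.032 0.062]
t 19.12 tcp [ 0.6135 -0.1179  0.1316] yaw 85.54 tilt [ 0.    -0.001 -1.   ] q6 -0.19 open 0.98 F [ 0.1 -0.3 -0.2]
delta [-0.0011  0.0004  0.0016] turn -0.0778 rows 0.037276721184877265 0.046387605304003744 0.6221376125591291
```

```bash
python3 -m pendant '[[-0.001,0,0.01,-0.04,0.98],[-0.001,0,0.02,-0.038,0.98],[0,0,0.025,0,0.98],[0,0,0.02,0,0.98],[0,0,0.014,0,0.98]]';python3 -m pendant '[[0,0,0.008,0,0.98],[0,0,0.004,0,0.98],[0,0,0,0,0.98],[0,0,0,0,0.98]]';python3 go.py .6134 -.1199 .0205 90
```

```text
t: 19.53
tcp_pos: [0.6124, -0.12, 0.0405]
ee_rot: [-2.219, -2.22, 0.002]
ft_force: [-0.4, -0.2, -0.7]
opening: 0.981
finger_force: 0.0
t: 19.87
tcp_pos: [0.6145, -0.1209, 0.0322]
ee_rot: [2.219, 2.222, 0.001]
ft_force: [0.5, 0.2, 0.2]
opening: 0.986
finger_force: 0.0
t 19.87 tcp [ 0.6145 -0.1209  0.0322] yaw 90.1 tilt [-0.     0.001 -1.   ] q6 -0.28 open 0.986 F [0.5 0.2 0.2]
delta [ 0.001  -0.0012  0.0117] turn 0.0017 rows 0.28005466982893207 0.28246807813639463 0.01361969066137192
```

```bash
python3 -m pendant '[[0.001,0,0.004,0,0.98],[0,0,0.004,0,0.9],[0,0,0.003,0,0.8],[0,0,0,0,0.7],[0,0,0,0,0.55]]' 20;python3 -m pendant '[[0,0,0,0,0.5],[0,0,0,0,0.5],[0,0,0,0,0.5],[0,0,0,0,0.5],[0,0,0,0,0.5]]';python3 go.py .461 -.27 .13 90
```

```text
t: 20.28
tcp_pos: [0.6136, -0.1197, 0.0199]
ee_rot: [-2.219, -2.223, 0.0]
ft_force: [-1.0, 0.2, 0.3]
opening: 0.742
finger_force: 0.0
t: 20.7
tcp_pos: [0.6139, -0.1198, 0.0203]
ee_rot: [2.219, 2.224, 0.0]
ft_force: [1.4, 0.7, -0.6]
opening: 0.642
finger_force: 20.0
t 20.7 tcp [ 0.6139 -0.1198  0.0203] yaw 90.11 tilt [-0.  0. -1.] q6 -0.28 open 0.642 F [ 1.4  0.7 -0.6]
delta [-0.1499 -0.1532 -0.1097] turn 0.002 rows 3.6729828661937907 5.774425685578904 0.016044839109468967
```

```bash
python3 -m pendant '[[0,0,-0.006,0,0.5],[0,0,-0.016,0,0.5],[0,0,-0.03,0,0.5],[0,0,-0.03,0,0.5],[0,0,-0.02,0,0.5]]';python3 -m pendant '[[-0.008,-0.008,-0.01,0,0.5],[-0.016,-0.016,0,0,0.5],[-0.025,-0.025,0,0,0.5],[-0.028,-0.028,0,0,0.5],[-0.028,-0.028,0,0,0.5]]';python3 -m pendant '[[-0.022,-0.023,0,0,0.5],[-0.014,-0.015,0,0,0.5],[-0.008,-0.008,0,0,0.5],[-0.002,-0.002,0,0,0.5],[0,0,0,0,0.5]]';python3 -m pendant '[[0,0,0,0,0.5],[0,0,0,0,0.5],[0,0,0,0,0.5]]';python3 wr.py w8 .016;python3 go.py .461 -.27 .13 90
```

```text
t: 21.12
tcp_pos: [0.6147, -0.12, 0.1257]
ee_rot: [2.217, 2.222, 0.002]
ft_force: [0.6, 0.1, 0.2]
opening: 0.64
finger_force: 20.0
t: 21.53
tcp_pos: [0.5069, -0.2256, 0.1314]
ee_rot: [-2.217, -2.224, 0.001]
ft_force: [0.0, -1.0, 0.2]
opening: 0.638
finger_force: 20.0
t: 21.95
tcp_pos: [0.4606, -0.2713, 0.1319]
ee_rot: [-2.22, -2.222, -0.0]
ft_force: [-0.4, 1.3, -0.6]
opening: 0.642
finger_force: 20.0
t: 22.2
tcp_pos: [0.4619, -0.2701, 0.132]
ee_rot: [-2.217, -2.225, -0.0]
ft_force: [0.4, -1.1, -0.3]
opening: 0.643
finger_force: 20.0
8151 [205.  23.] [ 419.3 -133.6] [171.4  34.1] -5.3 z [0.015 0.055]
847 [413. 149.] [ 546.9 -222.1] [64.6 31.4] -35.1 z [0.016 0.066]
833 [148. 156.] [ 374.4 -227.2] [32.  31.5] 42.0 z [0.024 0.066]
2135 [404. 231.] [ 556.8 -277.5] [106.9  20.5] -82.4 z [0.017 0.063]
2083 [324. 370.] [ 501.  -414.3] [58.7 40.2] 8.3 z [0.027 0.05 ]
t 22.25 tcp [ 0.4618 -0.2702  0.132 ] yaw 90.2 tilt [ 0. -0. -1.] q6 -0.63 open 0.643 F [-0.5 -0.1 -0.6]
delta [ 0.0002 -0.0008  0.002 ] turn 0.0036 rows 0.04873182167738181 0.052281041019367126 0.028531159672326112
```

View pics/w8.png

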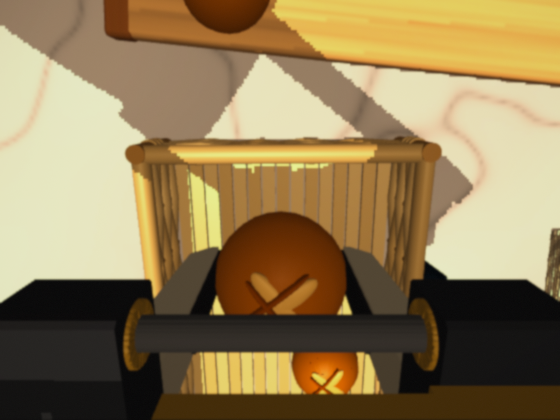

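The held roll (px 281,275) is over the free +y end of basket_b, and roll_in (px 325,370) is well clear behind it. Lowering now.

```bash
python3 -m pendant '[[0,0,0.012,0,0.5],[0,0,0.022,0,0.5],[0,0,0.028,0,0.5],[0,0,0.02,0,0.5],[0,0,0.012,0,0.5]]';python3 -m pendant '[[0,0,0.008,0,0.5],[0,0,0.004,0,0.5],[0,0,0.002,0,0.5],[0,0,0,0,0.5],[0,0,0,0,0.5]]';python3 go.py .461 -.27 .0083 90
```

```text
t: 22.67
tcp_pos: [0.4595, -0.2694, 0.0344]
ee_rot: [-2.215, -2.221, 0.001]
ft_force: [-0.1, -0.9, -1.8]
opening: 0.639
finger_force: 20.0
t: 23.08
tcp_pos: [0.4619, -0.2716, 0.0253]
ee_rot: [2.218, 2.222, 0.0]
ft_force: [0.4, 1.0, -0.3]
opening: 0.64
finger_force: 20.0
t 23.08 tcp [ 0.4619 -0.2716  0.0253] yaw 90.12 tilt [-0.001  0.002 -1.   ] q6 -0.63 open 0.64 F [ 0.4  1.  -0.3]
delta [ 0.0016 -0.0009  0.017 ] turn 0.002 rows 0.4071717998883198 0.4096473393474523 0.01620697035255958
```

```bash
python3 -m pendant '[[0,0,0.004,0,0.5],[0,0,0.006,0,0.5],[0,0,0.003,0,0.5],[0,0,0.002,0,0.5],[0,0,0,0,0.5]]';python3 -m pendant '[[0,0,0.001,0,0.5],[0,0,0,0,0.5],[0,0,0,0,0.5]]';python3 go.py .461 -.27 .0083 90
```

```text
t: 23.5
tcp_pos: [0.4608, -0.2708, 0.0086]
ee_rot: [-2.219, -2.223, 0.0]
ft_force: [-0.0, -0.1, -0.8]
opening: 0.646
finger_force: 20.0
t: 23.75
tcp_pos: [0.4612, -0.2711, 0.0083]
ee_rot: [2.219, 2.224, 0.0]
ft_force: [0.5, 0.4, 0.2]
opening: 0.641
finger_force: 20.0
t 23.75 tcp [ 0.4612 -0.2711  0.0083] yaw 90.12 tilt [-0.  0. -1.] q6 -0.63 open 0.641 F [0.5 0.4 0.2]
delta [ 0.0011 -0.0002 -0.    ] turn 0.002 rows 0.026699903200739172 0.026987288408986204 0.016249818736941535
```

```bash
python3 -m pendant '[[0,0,0.0007,0,0.5],[0,0,0,0,0.5],[0,0,0,0,0.5]]'; python3 -m pendant '[[0,0,0,0,0.67],[0,0,0,0,0.7],[0,0,0,0,0.73],[0,0,0,0,0.75],[0,0,0,0,0.75]]' ;python3 -m pendant '[[0,0,-0.005,0,0.75],[0,0,-0.01,0,0.75],[0,0,-0.015,0,0.75],[0,0,-0.02,0,0.75],[0,0,-0.025,0,0.75]]';python3 -m pendant '[[0,0,-0.03,0,0.98],[0,0,-0.015,0,0.98],[0,0,-0.005,0,0.98],[0,0,0,0,0.98]]';python3 wr.py w9 .016; python3 go.py .428 -.112 .13 90
```

```text
t: 24.0
tcp_pos: [0.4612, -0.2711, 0.0082]
ee_rot: [2.219, 2.224, -0.0]
ft_force: [-3.1, 1.0, 8.5]
opening: 0.64
finger_force: 20.0
t: 24.42
tcp_pos: [0.461, -0.271, 0.0073]
ee_rot: [-2.219, -2.224, -0.0]
ft_force: [0.7, -0.3, -0.2]
opening: 0.751
finger_force: 0.0
t: 24.83
tcp_pos: [0.4602, -0.2704, 0.0828]
ee_rot: [-2.218, -2.222, 0.001]
ft_force: [0.6, 0.3, 0.7]
opening: 0.753
finger_force: 0.0
t: 25.17
tcp_pos: [0.4623, -0.2719, 0.135]
ee_rot: [2.216, 2.221, 0.001]
ft_force: [0.7, -0.5, 0.3]
opening: 0.963
finger_force: 0.0
7621 [204.  22.] [ 416.2 -134.3] [164.9  32. ] -5.1 z [0.015 0.054]
3664 [404. 187.] [ 546.9 -246.3] [116.2  63.3] -54.6 z [0.017 0.065]
2144 [156. 185.] [ 380.1 -261.3] [94.8 31.1] -83.0 z [0.017 0.066]
4413 [279. 206.] [ 460.8 -270.9] [59.3 59.1] -48.5 z [0.022 0.051]
1445 [193. 396.] [ 379.  -437.9] [101.7  43.3] -62.2 z [0.016 0.06 ]
1883 [323. 369.] [ 501.  -416.6] [58.2 40.1] 1.6 z [0.029 0.051]
t 25.22 tcp [ 0.4614 -0.2712  0.133 ] yaw 90.12 tilt [-0.001  0.001 -1.   ] q6 -0.63 open 0.973 F [ 0.2  0.2 -1.2]
delta [ 0.1593 -0.0331  0.0028] turn 0.002 rows 3.8201719362248276 3.9021441573323057 0.016195718711692564
```

```bash
python3 -m pendant '[[0.012,-0.003,0,0,0.98],[0.025,-0.005,0,0,0.98],[0.035,-0.007,0,0,0.98],[0.035,-0.007,0,0,0.98],[0.025,-0.005,0,0,0.98]]';python3 -m pendant '[[0.015,-0.003,0,0,0.98],[0.009,-0.002,0,0,0.98],[0.003,-0.001,0,0,0.98],[0,0,0,0,0.98],[0,0,0,0,0.98]]';python3 -m pendant '[[0,0,0,0,0.98],[0,0,0,0,0.98]]';python3 wr.py w10 .03; python3 go.py .428 -.112 .0203 90
```

```text
t: 25.63
tcp_pos: [0.4313, -0.1357, 0.13]
ee_rot: [-2.216, -2.22, 0.001]
ft_force: [-0.2, 0.4, -0.1]
opening: 0.977
finger_force: 0.0
t: 26.05
tcp_pos: [0.4276, -0.1125, 0.132]
ee_rot: [-2.219, -2.223, 0.001]
ft_force: [-0.3, -0.3, 0.4]
opening: 0.975
finger_force: 0.0
t: 26.22
tcp_pos: [0.4278, -0.1129, 0.1323]
ee_rot: [-2.22, -2.222, 0.0]
ft_force: [-0.1, -0.5, -0.0]
opening: 0.981
finger_force: 0.0
4829 [277. 211.] [ 424.2 -112. ] [59.4 58.9] -31.6 z [0.034 0.062]
1670 [317. 377.] [ 459.8 -265.9] [56.3 36.8] 3.4 z [0.032 0.05 ]
t 26.27 tcp [ 0.4278 -0.1128  0.1324] yaw 90.05 tilt [-0. -0. -1.] q6 -0.37 open 0.98 F [-0.1 -0.1  0.4]
delta [0.0008 0.0002 0.1121] turn 0.0009 rows 2.6872620834301366 2.6873383645163376 0.006938260750608549
```

```bash
python3 -m pendant '[[0.001,-0.002,0.01,0,0.98],[0,-0.0015,0.02,0,0.98],[0,0,0.025,0,0.98],[0,0,0.02,0,0.98],[0,0,0.014,0,0.98]]';python3 -m pendant '[[0,0,0.008,0,0.98],[0,0,0.004,0,0.98],[0,0,0,0,0.98],[0,0,0,0,0.98]]';python3 go.py .4243 -.112 .0203 90
```

```text
t: 26.68
tcp_pos: [0.4227, -0.1108, 0.0406]
ee_rot: [-2.218, -2.221, 0.002]
ft_force: [0.6, -1.4, -0.2]
opening: 0.981
finger_force: 0.0
t: 27.02
tcp_pos: [0.4246, -0.1113, 0.0319]
ee_rot: [2.219, 2.223, 0.0]
ft_force: [-1.2, -0.4, -0.3]
opening: 0.977
finger_force: 0.0
t 27.02 tcp [ 0.4246 -0.1113  0.0319] yaw 90.11 tilt [-0.     0.001 -1.   ] q6 -0.38 open 0.977 F [-1.2 -0.4 -0.3]
delta [-0.0007 -0.0003  0.0116] turn 0.0019 rows 0.2784611756899615 0.27902757161556685 0.014835711467569013
```

```bash
python3 -m pendant '[[0,0,0.004,0,0.98],[0,0,0.004,0,0.9],[0,0,0.003,0,0.8],[0,0,0,0,0.7],[0,0,0,0,0.55]]' 20;python3 -m pendant '[[0,0,0,0,0.5],[0,0,0,0,0.5],[0,0,0,0,0.5],[0,0,0,0,0.5],[0,0,0,0,0.5]]';python3 go.py .437 -.345 .13 90;python3 -m pendant '[[0,0,-0.006,0,0.5],[0,0,-0.016,0,0.5],[0,0,-0.03,0,0.5],[0,0,-0.03,0,0.5],[0,0,-0.02,0,0.5]]'
```

```text
t: 27.43
tcp_pos: [0.4241, -0.111, 0.0203]
ee_rot: [-2.219, -2.223, 0.0]
ft_force: [-0.0, 0.2, -1.0]
opening: 0.743
finger_force: 0.0
t: 27.85
tcp_pos: [0.4243, -0.1111, 0.0205]
ee_rot: [2.219, 2.224, 0.0]
ft_force: [-0.8, -0.3, 0.8]
opening: 0.642
finger_force: 20.0
t 27.85 tcp [ 0.4243 -0.1111  0.0205] yaw 90.11 tilt [-0.  0. -1.] q6 -0.38 open 0.642 F [-0.8 -0.3  0.8]
delta [-0.2339  0.0122 -0.1094] turn 0.002 rows 5.608816172951829 6.199346957001948 0.015946749961660345
t: 28.27
tcp_pos: [0.425, -0.1114, 0.1255]
ee_rot: [2.218, 2.222, 0.002]
ft_force: [0.8, -1.0, -0.4]
opening: 0.638
finger_force: 20.0
```

```bash
python3 -m pendant '[[-0.012,0.001,-0.008,0,0.5],[-0.025,0.001,0,0,0.5],[-0.035,0.002,0,0,0.5],[-0.038,0.002,0,0,0.5],[-0.038,0.002,0,0,0.5]]';python3 -m pendant '[[-0.035,0.002,0,0,0.5],[-0.025,0.001,0,0,0.5],[-0.015,0.001,0,0,0.5],[-0.008,0,0,0,0.5],[-0.003,0,0,0,0.5]]';python3 -m pendant '[[0,0,0,0,0.5],[0,0,0,0,0.5],[0,0,0,0,0.5]]';python3 wr.py w11 .016;python3 go.py .437 -.345 .0084 90
```

```text
t: 28.68
tcp_pos: [0.4321, -0.261, 0.1299]
ee_rot: [-2.218, -2.225, 0.0]
ft_force: [1.5, 0.7, -0.4]
opening: 0.639
finger_force: 20.0
t: 29.1
tcp_pos: [0.4359, -0.3464, 0.1295]
ee_rot: [-2.22, -2.221, 0.0]
ft_force: [0.1, 1.2, -1.1]
opening: 0.643
finger_force: 20.0
t: 29.35
tcp_pos: [0.4368, -0.344, 0.1303]
ee_rot: [-2.218, -2.224, -0.0]
ft_force: [-0.9, 0.4, -0.8]
opening: 0.645
finger_force: 20.0
2341 [202.  47.] [ 389.  -230.2] [85.9 47.6] 29.7 z [0.017 0.066]
1070 [343.  47.] [ 477.5 -228.7] [66.7  4. ] -0.5 z [0.016 0.063]
4449 [313. 114.] [ 460.1 -271.6] [59.4 57.4] 46.2 z [0.029 0.05 ]
2349 [442. 203.] [ 555. -338.] [131.2   6.1] -89.3 z [0.017 0.062]
1583 [294. 360.] [ 442.3 -471. ] [139.7  22.6] -6.9 z [0.032 0.059]
t 29.4 tcp [ 0.4368 -0.3441  0.1304] yaw 90.18 tilt [ 0. -0. -1.] q6 -0.76 open 0.645 F [-0.1 -0.  -0.4]
delta [-0.001   0.0002  0.122 ] turn 0.0032 rows 2.9263037539392878 2.926396132662973 0.025643371493337952
```

View pics/w11.png

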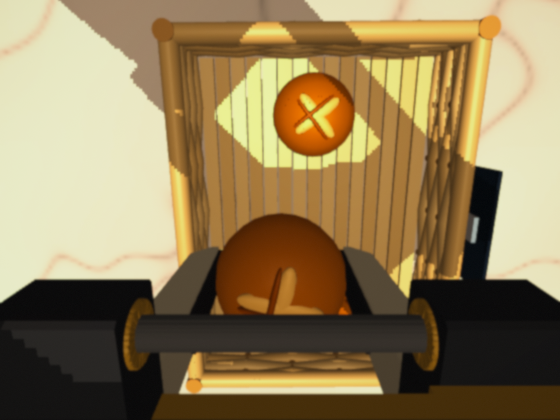

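The first placed roll sits at px (313,114) with free floor around the held one (px 281,280). roll_in is hidden behind the right finger, and I calculate at least 25 mm of clearance. Lowering.

```bash
python3 -m pendant '[[0,0,0.012,0,0.5],[0,0,0.022,0,0.5],[0,0,0.028,0,0.5],[0,0,0.02,0,0.5],[0,0,0.012,0,0.5]]';python3 -m pendant '[[0,0,0.008,0,0.5],[0,0,0.004,0,0.5],[0,0,0,0,0.5],[0,0,0,0,0.5]]';python3 -m pendant '[[0,0,0.003,0,0.5],[0,0,0.005,0,0.5],[0,0,0.003,0,0.5],[0,0,0.001,0,0.5],[0,0,0,0,0.5]]';python3 go.py .437 -.345 .0084 90
```

```text
t: 29.82
tcp_pos: [0.4352, -0.343, 0.0328]
ee_rot: [-2.215, -2.222, 0.0]
ft_force: [-0.1, 0.8, -1.3]
opening: 0.644
finger_force: 20.0
t: 30.15
tcp_pos: [0.4374, -0.3456, 0.0254]
ee_rot: [2.218, 2.223, 0.0]
ft_force: [0.2, -0.1, -0.4]
opening: 0.645
finger_force: 20.0
t: 30.57
tcp_pos: [0.4364, -0.3448, 0.012]
ee_rot: [-2.219, -2.223, 0.0]
ft_force: [-0.4, 0.0, -1.2]
opening: 0.641
finger_force: 20.0
t 30.57 tcp [ 0.4364 -0.3448  0.012 ] yaw 90.11 tilt [ 0.001 -0.001 -1.   ] q6 -0.76 open 0.641 F [-0.4  0.  -1.2]
delta [-0.0002  0.0006  0.0036] turn 0.002 rows 0.08587740911786683 0.08701448898735482 0.016011996468371592
```

```bash
python3 -m pendant '[[0,0,0.002,0,0.5],[0,0,0.001,0,0.5],[0,0,0,0,0.5],[0,0,0,0,0.5]]';python3 -m pendant '[[0,0,0.001,0,0.5],[0,0,0,0,0.5],[0,0,0,0,0.5]]'
```

```text
t: 30.9
tcp_pos: [0.4367, -0.3451, 0.0094]
ee_rot: [-2.219, -2.224, -0.0]
ft_force: [0.1, -0.1, -0.7]
opening: 0.639
finger_force: 20.0
t: 31.15
tcp_pos: [0.4369, -0.3453, 0.0086]
ee_rot: [2.219, 2.223, -0.0]
ft_force: [0.5, 0.1, -1.1]
opening: 0.64
finger_force: 20.0
```

```bash
python3 -m pendant '[[0,0,0.0007,0,0.5],[0,0,0,0,0.5],[0,0,0,0,0.5]]'; python3 -m pendant '[[0,0,0,0,0.67],[0,0,0,0,0.7],[0,0,0,0,0.73],[0,0,0,0,0.75],[0,0,0,0,0.75]]' ;python3 -m pendant '[[0,0,-0.005,0,0.75],[0,0,-0.01,0,0.75],[0,0,-0.015,0,0.75],[0,0,-0.02,0,0.75],[0,0,-0.025,0,0.75]]';python3 -m pendant '[[0,0,-0.03,0,0.9],[0,0,-0.03,0,0.9],[0,0,-0.02,0,0.9],[0,0,-0.008,0,0.9],[0,0,0,0,0.9]]';python3 wr.py w12 .016
python3 - <<'E'
from plant import cams
from h import *
f=cams.grab_frame('scene');cv2.imwrite('pics/scene1.png',f['frame'])
f=cams.grab_frame('top');cv2.imwrite('pics/top1.png',f['frame']);W=world(f)
for m,a,c in bread(f,W,.022):
    p=W[m&(f['range_z']>0)];md=np.median(p[:,:2],0)
    p=p[(np.hypot(*(p[:,:2]-md).T)<.09)&(p[:,2]>.008)&(p[:,2]<.075)]
    if len(p)>100 and md[0]<.8: print(c.round(),*rect(p),np.percentile(p[:,2],98).round(3))
E
```

```text
t: 31.4
tcp_pos: [0.4369, -0.3453, 0.0086]
ee_rot: [2.219, 2.223, -0.0]
ft_force: [-2.0, 2.2, 7.2]
opening: 0.641
finger_force: 20.0
t: 31.82
tcp_pos: [0.4366, -0.345, 0.0076]
ee_rot: [-2.219, -2.223, -0.0]
ft_force: [0.2, -0.1, 0.4]
opening: 0.753
finger_force: 0.0
t: 32.23
tcp_pos: [0.436, -0.3444, 0.0831]
ee_rot: [-2.218, -2.222, 0.0]
ft_force: [0.6, 0.1, -0.2]
opening: 0.747
finger_force: 0.0
t: 32.65
tcp_pos: [0.438, -0.3463, 0.1742]
ee_rot: [2.215, 2.22, 0.0]
ft_force: [-0.0, 0.8, 1.0]
opening: 0.902
finger_force: 0.0
4260 [234.  78.] [ 417.3 -244.5] [194.8 109.6] 37.7 z [0.017 0.065]
3352 [307. 110.] [ 460.  -272.4] [57.9 57.1] -89.9 z [0.029 0.05 ]
2516 [417. 190.] [ 555.  -347.6] [124.7   6.3] -89.1 z [0.017 0.064]
3471 [278. 195.] [ 436.6 -346.2] [59.2 59.2] -58.9 z [0.022 0.05 ]
897 [212. 265.] [ 374.7 -415.8] [120.9  27.5] -76.9 z [0.016 0.06 ]
2518 [342. 267.] [ 498.  -400.7] [91.8 48.8] 84.9 z [0.02  0.051]
[244. 161.] [653.9  87.9] [98.5 59. ] 82.1 0.059
[119. 229.] [465.5 417.8] [133.7  42.3] 2.5 0.045
[146. 229.] [468.4 345.8] [132.4  40.7] 4.0 0.045
[171. 229.] [469.7 277.2] [132.3  38.4] 3.3 0.046
[376. 236.] [ 460.2 -267.1] [52.7 51.8] 88.1 0.053
[404. 246.] [ 434.2 -343. ] [58.5 54.1] -2.1 0.053
```

View pics/scene1.png

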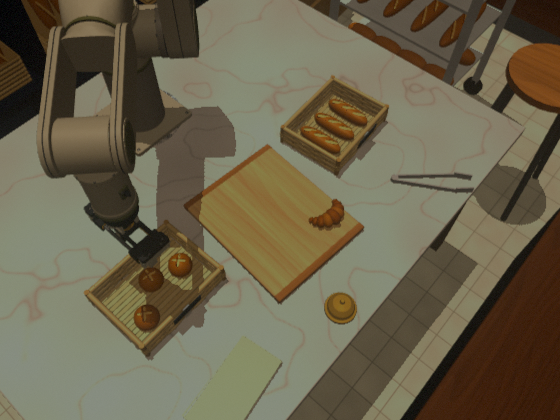

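View pics/top1.png

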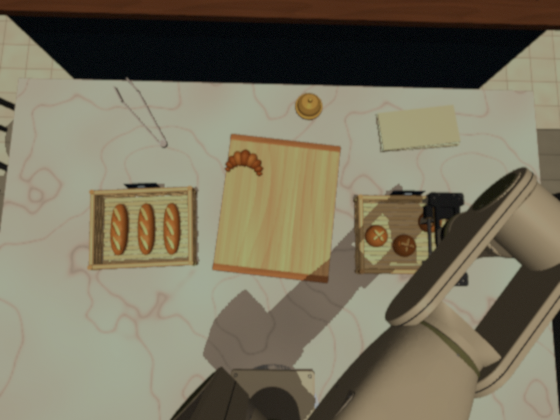

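The pictures show basket_a with three parallel baguettes (top px 119, 146 and 171, row 229). Basket_b holds three separate rolls (scene px (147,316), (151,279) and (180,264)), and the croissant has not moved at top px (244,161). The gripper is clear of everything.

```bash
python3 -m pendant '[[0,0,-0.01,0,0.9],[0,0,0,0,0.9],[0,0,0,0,0.9],[0,0,0,0,0.9]]'; python3 -c "
from plant import job;print(job.sign_off())"
```

```text
t: 33.13
tcp_pos: [0.4366, -0.345, 0.1803]
ee_rot: [-2.219, -2.223, 0.0]
ft_force: [0.4, 0.2, -0.8]
opening: 0.9
finger_force: 0.0
the job is handed in; nothing more can be done
None
```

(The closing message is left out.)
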